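# Bring the drip pail out from under the rain hood and stand it in the dish

## Task

Slide the hook carriage, with the steel drip pail hanging on it, out from under the rain hood all the way to its end stop, then lift the pail up over the tips of the deep double hook and off it. Stand the pail gently and upright on the floor of the white ceramic dish, roughly in the middle, let go of it, and then push the empty carriage fully back home to its stop at the hood end. Keep the pail level all the way, and leave the dish and everything else on the ledge where they are.

Things in the scene. Friction and masses are not known exactly. Their poses are not given: they have to be found in the camera images.
- rack: fixed pegboard rack; origin at the foot of the panel. x points square out of its front, away from the robot, y along the rail to the hooded end. Panel 15 mm thick, y -260 to 240 mm, 220 mm high (285 behind the hood); rail at z 190 mm. Rain hood: flat steel roof at z 276 to 282 mm over x -8 to 158, y 55 to 245 mm; under it there is only 18 mm above the pail's grip, too little to unhook
- carriage (a joint): position of the hook carriage on the rail (m): 0 = fully home at the stop under the hood, 0.17 = fully out at the other stop; grows along the rack's -y. It starts 12 to 28 mm from home. Friction about 2.5 N, no spring: it stays where it is left. Double hook and push post move with it
- hook_seat (a point): on the carriage: middle of the double hook's seat, where the centre of the pail's bar rests; axes as the rack. Two steel prongs 8 mm thick, at y +-38 mm, come from the carriage bar (front face 45 mm behind the seat), pass under the seat and turn up 19 mm in front of it; their tips are 41 mm above this point, so the pail must rise over 45 mm before it is drawn off along +x
- post_top (a point): on the carriage: centre of the top of a black upright push post, 22 mm diameter, free for its upper 55 mm. It stands 170 mm from the hook seat along the rack's -y, always clear of the hood. The carriage bar runs behind it: front face 25 mm behind the post's axis, top 50 mm below the post's top. The post can be pushed along the rail from either side
- pail_grip (a point): centre of the pail's black plastic grip, a block 16 mm thick (pail's x), 50 mm wide (y), 55 mm tall, standing on the middle of the bar. z up, y along the bar. The pail's underside is 164.5 mm below this point. Pail mass 0.3 to 0.65 kg
- pail_bar (a point): middle of the pail's square 8 mm bar, 130 mm long along y, which hangs on the prongs; the pail's underside is 133 mm below. The pail is an open steel box 80 (x) by 120 (y) by 60 mm tall, joined to the bar by two straps at y +-62 mm. Hanging, its axes match the rack's and its underside is 65 mm above the ledge
- pail: the drip pail as a whole (see pail_grip); origin at the centre of its underside
- dish: white rectangular ceramic dish, open on top, outer 156 (x) by 196 (y) by 30 mm tall, walls and floor 8 mm thick; origin at the centre of its underside. The pail fits with its long side along the dish's long side (y), 25 to 30 mm to spare all round. 0.9 kg
- board: flat wooden chopping board, 150 x 190 x 18 mm (bystander; it and the dish may have changed places); origin at the centre of its underside
- lighter_case: black plastic lighter case lying flat, 70 x 130 x 32 mm (bystander); origin at the centre of its underside
- skewer_tin: closed aluminium skewer tin, 70 x 200 x 32 mm (bystander); origin at the centre of its underside
- sauce_bottle: standing amber sauce bottle, 60 mm diameter, 170 mm tall (bystander); origin at the centre of its underside
- salt_jar: small glass jar, 60 mm diameter, 80 mm tall (bystander); origin at the centre of its underside
- bowl: terracotta bowl, 120 mm across, 50 mm tall (bystander); origin at the centre of its underside
- brush: wooden grill brush, 200 mm long, lying flat (bystander); origin at the centre of its underside
Mind the look-alikes: they are no part of the job. There is more than one size of the dish; the one meant has the size given above.

How it is judged:
On the way, in this order (a step that is already met when the one before it is completed fails the run):
1. the carriage is at its outer stop with the pail still hanging on the hook (value of joint carriage above 0.163 m and distance between pail_bar and hook_seat below 0.03 m), for 0.2 s.
2. the pail is lifted over the hook tips and clear in front of them, carriage still out (value of joint carriage above 0.14 m and x of pail_bar in the frame of hook_seat above 0.04 m and height (world z) of pail_bar above 0.2 m), for 0.05 s.
3. the pail stands in the dish, let go, carriage not yet home (x of pail_bar in the frame of dish between -0.03 and 0.03 m and y of pail_bar in the frame of dish between -0.035 and 0.035 m and z of pail_bar in the frame of dish between 0.13 and 0.148 m and angle between pail_bar's own z axis and vertical below 0.08 rad and contact force between pail and the fingers below 0.5 N and linear speed of pail below 0.03 m/s and value of joint carriage above 0.05 m), for 0.2 s.
4. the carriage is back home (value of joint carriage below 0.007 m), for 0.1 s.
At the end, for the whole second after the job is handed in: the pail stands upright (within 0.08 rad) on the dish's floor, its centre within 30 mm (short way) and 35 mm (long way) of the dish's centre, at rest and not touched; the carriage is within 8 mm of its home stop; the dish is within 30 mm of where it started (x of pail_bar in the frame of dish between -0.03 and 0.03 m and y of pail_bar in the frame of dish between -0.035 and 0.035 m and z of pail_bar in the frame of dish between 0.13 and 0.148 m and angle between pail_bar's own z axis and vertical below 0.08 rad and contact force between pail and the fingers below 0.5 N and linear speed of pail below 0.03 m/s and value of joint carriage below 0.008 m and distance of dish from where it was at the start of the episode below 0.03 m).
It fails at once if a bystander is shifted by more than 30 mm (distance of any of board, lighter_case, skewer_tin, sauce_bottle, salt_jar, bowl, brush from where it was at the start of the episode above 0.03 m).
It fails at once if the pail is tipped by more than 0.5 rad (angle between pail_bar's own z axis and vertical above 0.5 rad).
It fails at once if the dish is shifted by more than 40 mm (distance of dish from where it was at the start of the episode above 0.04 m).
It fails at once if the pail is dropped into or banged on the dish (over 80 N) (contact force between pail and dish above 80 N).
It also fails if it takes over 72 s, if anything falls off the work surface, if the arm or the gripper's body presses on something with over 40 N, if the wrist force passes 120 N, or if a joint passes its speed limit or range.

## Robot

A 6-joint arm with a two-finger parallel gripper is mounted at the origin on the work surface. World frame = base frame: x ahead of the robot, y to its left, z up, the work surface at z = 0. Lengths are in m, angles in rad, forces in N, time in s.
With the tool pointing down it reaches from about 0.375 to 0.9 m from the base axis. Payload 3.1 kg.
Tool frame: the origin (TCP) lies at the very end of the fingers, on their centre line; the grasp point (between the pads) lies 19 mm behind it; z points along the fingers, y is the line along which they close (so a half turn about z gives the same grasp; the last joint's range is limited). The gripper opens to 85 mm and grips with 20 to 120 N. Pads are 22 mm wide; open, the fingers measure 114 mm over their backs; the gripper's body (76 mm by 85 mm) begins 54 mm behind the grasp point. The pads swing forward as they close: fully open they stand 13 mm farther back than shut.
Start: joints at [1.046, 0.527, 1.433, -0, 1.181, -0.178], TCP at [0.212, 0.588, 0.231] pointing down, gripper open.
Joint ranges: [-3.08, 3.08], [-0.75, 2.2], [0.22, 2.44], [-1.43, 4.57], [0, 2.65], [-2.85, 2.85]. Speed limits (rad/s): [2.79, 2.79, 3.14, 3.14, 3.14, 3.14].

## Interface

Orientations are given as a unit quaternion [x, y, z, w].
In Python, from station import manip gives the robot as it stands.
- The arm moves only by the shell command python3 -m handwheel 'ROWS' [FORCE]. ROWS is JSON, a list of rows, each a list of 7 numbers: the shift along the world's x, y, z in mm, then the turn, a rotation vector about the world's x, y, z in degrees, then the opening, from 0 (shut) to 1 (fully open). A call has exactly 10 rows; each row shifts and turns the commanded pose from where the row before left it; what a row does not reach is not made up. A row lasts 1/8 s, in which the tool goes at most 62.5 mm and 10.7 degrees, less where a joint would pass 70% of its speed; a pose out of reach is approached as far as the arm can. A call is refused whole if a number of a shift passes 62.5 or a number of a turn 10.7, either way. A call with a gripper value outside its range is refused whole. The fingers move at their own pace and stop on an object; FORCE is the grip in N (left out, the last holds). Time passes only in rows, so rows that do not move let the fingers close, or fill a call up. It gives the time, the measured TCP pose, the force, the opening and the grip force at its end, in the units of the state.
- manip.sense(): the state, without advancing time (a new reading comes with each control period).
- manip.snapshot(name): name is "side" or "top"; returns the picture (420x560x3 uint8, red, green, blue); there is no depth.
- manip.get_calibration(name): a dict with "K" (3x3 intrinsics, pixels), "rvec" (rotation vector, rad) and "tvec" (3), from world to camera coordinates, as OpenCV has them. Camera axes: x right, y down, z forward; pixel columns grow to the right and rows downward; lengths in m; the calibration is good to about 2 mm. A picture is of the moment at which its call begins. get_calibration takes no time and is no camera call.
- manip.sign_off(): hands the job in; it is judged then, once.
The state is a dict: "t": time; "q": joint angles; "qd": joint speeds; "tau": joint torques, N m; "tcp_pos": TCP position; "tool_rot": TCP orientation; "force": force on the tool from outside, world axes, zero at the start; "ft_torque": the same for the moment, N m; "finger_gap": opening from 0.0 (shut) to 1.0 (fully open); "gripper_force": force on a finger pad.
Only numpy, scipy, OpenCV 4.12 (cv2) and the standard library are available. Lean on these libraries where they do the work, as an engineer would, in place of code of your own. Each camera call takes 0.05 s, during which the arm holds its last target. There are 200 camera calls.

## Working session

There is one attempt and no reset: what is moved stays moved. The work goes in short steps, Python scripts to look and compute and a shell command to move; the robot and the scene stay as the last step left them, time stands still between calls to the robot, and variables do not carry over. Pictures are saved under pics/ and viewed, at most 11 in all, crops included, and the job is handed in when it is done.

```bash
mkdir -p pics; cat > h.py <<'E'
import numpy as np, cv2
from station import manip
def cal(n):
    c=manip.get_calibration(n); return np.array(c["K"]),np.array(c["rvec"],float).reshape(3),np.array(c["tvec"],float).reshape(3)
def save(n,f):
    im=manip.snapshot(n); cv2.imwrite(f,im[:,:,::-1]); return im
def ray(n,px):
    K,r,t=cal(n); R=cv2.Rodrigues(r)[0]; d=R.T@np.linalg.solve(K,[px[0],px[1],1]); return -R.T@t,d/np.linalg.norm(d)
def atz(n,px,z):
    c,d=ray(n,px); return c+d*(z-c[2])/d[2]
def tri(a,b):
    (c1,d1),(c2,d2)=ray("side",a),ray("top",b)
    s=np.linalg.lstsq(np.c_[d1,-d2],c2-c1,rcond=None)[0]; p,q=c1+d1*s[0],c2+d2*s[1]
    return (p+q)/2,np.linalg.norm(p-q)
def proj(n,P):
    K,r,t=cal(n); return cv2.projectPoints(np.array(P,float).reshape(-1,3),r,t,K,None)[0].reshape(-1,2)
E
python3 -c "
from h import *
a=save('side','pics/s0.png');b=save('top','pics/t0.png')
for n in('side','top'):print(n,ray(n,(280,210)))
print(manip.sense())"
```

```text
side (array([0.73860713, 1.01483452, 1.34000949]), array([-0.1275657 , -0.67659713, -0.7252195 ]))
top (array([ 0.26325237, -0.11179901,  1.75709885]), array([ 0.15316478, -0.01164413, -0.98813206]))
{'t': 0.1, 'q': array([ 1.04649740e+00,  5.28384107e-01,  1.43375759e+00,  7.21949970e-06,
        1.18138389e+00, -1.78526588e-01]), 'qd': array([-0.00061186, -0.00053268, -0.00217334, -0.00044552,  0.00038357,
       -0.00119576]), 'tau': array([-4.76941696e-04, -4.43302810e+01, -1.78586501e+01, -2.56417698e-04,
        3.84877523e-03,  1.42026133e-05]), 'tcp_pos': array([0.21149317, 0.58746045, 0.23043004]), 'tool_rot': array([ 1.72027475e-01,  9.85091678e-01, -9.06252601e-04, -3.35815135e-04]), 'force': array([0.23495701, 0.26452355, 0.11743422]), 'ft_torque': array([-0.00413714,  0.0161712 ,  0.01975109]), 'gripper_force': 0.0, 'finger_gap': 0.9983608941559443}
```

View pics/s0.png

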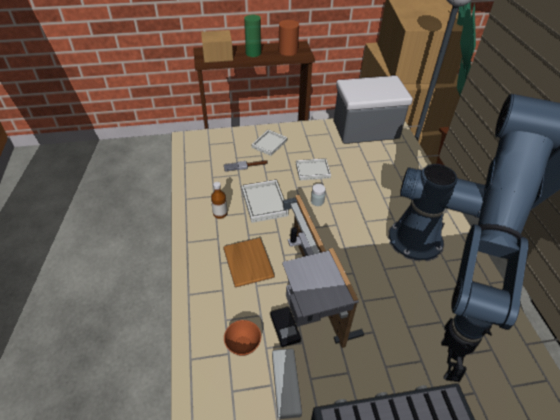

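View pics/t0.png

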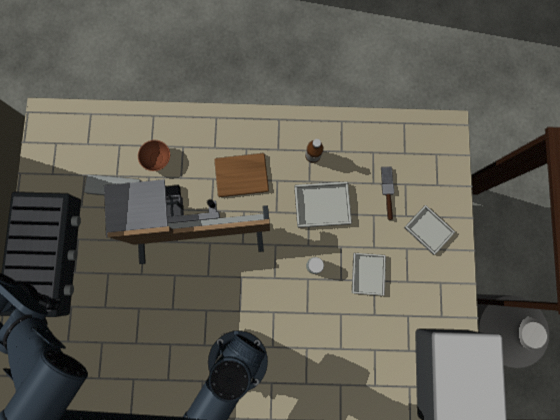

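Side view: the rack is at (320,260), its hood at (320,280) and the post at (293,232). In the top view the hood is at (140,205), and the panel runs from (107,235) to (270,222). Dish candidates in the top view are a large one at (324,204), a tilted one at (430,229) and a small one at (369,274). The large one looks right. I'll check it by size and a close crop.

```bash
python3 -c "
from h import *
a=cv2.imread('pics/s0.png');b=cv2.imread('pics/t0.png')
A=cv2.resize(a[180:355,230:365],(463,600),interpolation=cv2.INTER_CUBIC)
cv2.imwrite('pics/c1.png',A)
B=cv2.resize(b[130:280,95:365],(800,444),interpolation=cv2.INTER_CUBIC)
cv2.imwrite('pics/c2.png',B)
"
```

```text
(no output)
```

View pics/c1.png

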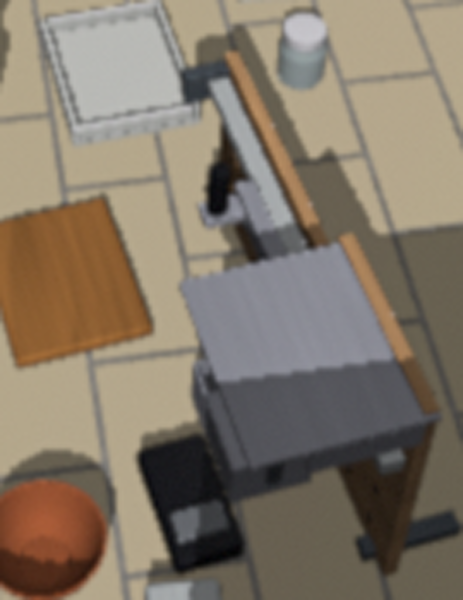

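View pics/c2.png

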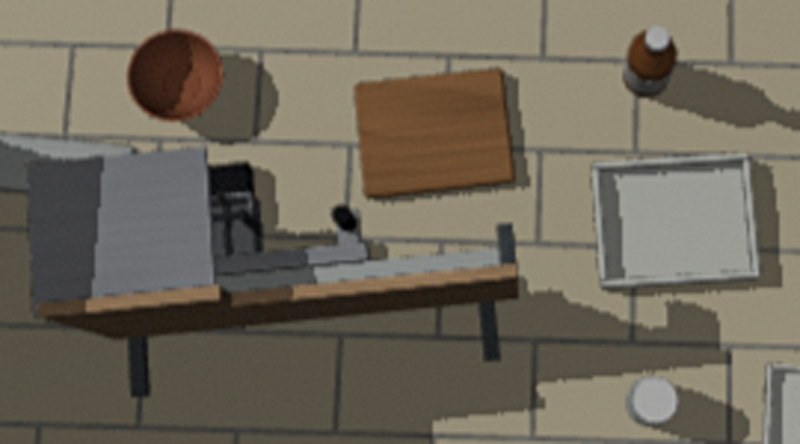

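```bash
cat > m1.py <<'E'
from h import *
from scipy.optimize import least_squares
S=lambda u,v:(230+u*135/463,180+v*175/600)
T=lambda u,v:(95+u*.3375,130+v*150/444)
obs=[("top",T(30,165),(.158,.245,.282)),("top",T(207,150),(.158,.055,.282)),("top",T(515,266),(.0075,-.26,.22)),
("side",S(183,287),(.158,.055,.282)),("side",S(335,245),(-.008,.055,.282)),("side",S(437,410),(-.008,.245,.282)),("side",S(237,470),(.158,.245,.282)),("side",S(228,52),(.0075,-.26,.22))]
def W(p,L):
    c,s=np.cos(p[2]),np.sin(p[2]); L=np.atleast_2d(L); return np.c_[p[0]+c*L[:,0]-s*L[:,1],p[1]+s*L[:,0]+c*L[:,1],L[:,2]]
f=lambda p:np.concatenate([proj(n,W(p,l))[0]-np.array(o) for n,o,l in obs])
r=least_squares(f,[.4,.2,0]);print("rack",r.x,r.fun.round(1).reshape(-1,2).tolist())
p=r.x
pt,e=tri(S(219,170),T(343,214));print("post_top tri",pt,e)
c,s=np.cos(p[2]),np.sin(p[2])
d=pt[:2]-p[:2];print("post in rack",c*d[0]+s*d[1],-s*d[0]+c*d[1])
D=np.array([atz("top",T(*q),.03) for q in((593,165),(748,155),(757,277),(603,290))])
print("dish",D.round(3),D.mean(0),[np.linalg.norm(D[i]-D[i-1]).round(3) for i in range(4)],np.arctan2(-(D[1]-D[0])[0],-(D[1]-D[0])[1]))
P=tri(S(45,15),T(593,165));print(P)
print([tri(S(*a),T(*b)) for a,b in (((155,0),(748,155)),((75,142),(593,165)),((200,118),(603,290)))])
E
python3 m1.py
```

```text
rack [0.43377215 0.16174626 0.11706566] [[-1.2, -2.9], [-0.1, -3.0], [0.3, -1.0], [-2.3, -2.5], [5.7, -2.0], [0.8, 2.1], [2.0, -0.9], [-0.4, -0.3]]
post_top tri [0.51612034 0.09104924 0.24909117] 0.001306635591752382
post in rack 0.07352727087883747 -0.079831293314544
dish [[ 0.623 -0.185  0.03 ]
 [ 0.641 -0.378  0.03 ]
 [ 0.488 -0.389  0.03 ]
 [ 0.467 -0.201  0.03 ]] [ 0.55478209 -0.28815338  0.03      ] [np.float64(0.156), np.float64(0.193), np.float64(0.153), np.float64(0.189)] -0.09474086572965637
(array([ 0.62126429, -0.18740494,  0.19690891]), np.float64(0.06770685557013789))
[(array([ 0.56522861, -0.33872067,  0.11399447]), np.float64(0.12169707685532982)), (array([ 0.62761448, -0.18634443,  0.00368297]), np.float64(0.0009838515827085893)), (array([ 0.47200112, -0.20276481,  0.00197068]), np.float64(0.0032328202698510477))]
```

```bash
cat >> m1.py <<'E'
print("---")
for drop in ([4],[4,5],[0,1,4]):
    o2=[o for i,o in enumerate(obs) if i not in drop]
    f=lambda p:np.concatenate([proj(n,W(p,l))[0]-np.array(o) for n,o,l in o2])
    r=least_squares(f,[.4,.2,0]);p=r.x;c,s=np.cos(p[2]),np.sin(p[2]);d=pt[:2]-p[:2]
    print(p,r.fun.round(1).reshape(-1,2).tolist(),c*d[0]+s*d[1],-s*d[0]+c*d[1])
A,B=atz("top",T(30,165),.282),atz("top",T(207,150),.282);print("hood front",A,B,np.linalg.norm(A-B),np.arctan2(-(A-B)[0],(A-B)[1]))
for q in((40,303),(220,285)):print("285",atz("top",T(*q),.285))
for q in((297,288),(515,264)):print("220",atz("top",T(*q),.22))
E
python3 m1.py|sed -n '/---/,$p'
```

```text
---
[0.43104341 0.16156118 0.11553014] [[-1.1, -2.2], [0.0, -2.2], [0.4, -0.0], [-1.4, -2.7], [1.6, 1.9], [2.8, -1.2], [0.4, -0.4]] 0.07638164267527911 -0.07984899460827011
[0.43030396 0.16306975 0.11461772] [[-1.6, -2.0], [-0.4, -2.0], [-0.1, 0.2], [-1.1, -2.4], [3.1, -0.7], [0.8, -0.2]] 0.07701653750068167 -0.08136251024316099
[0.43337976 0.16305392 0.11114809] [[-0.0, -0.4], [-2.2, -2.4], [0.6, 2.6], [1.6, -0.7], [0.2, -0.1]] 0.07424331088186062 -0.08073790428759631
hood front [0.55297145 0.41908834 0.282     ] [0.57455635 0.23398742 0.282     ] 0.18635519411863605 0.11608723442172549
285 [0.40711428 0.39462272 0.285     ]
285 [0.43107258 0.21007939 0.285     ]
220 [0.43756326 0.1408015  0.22      ]
220 [ 0.47050225 -0.09460932  0.22      ]
```

Rack origin ≈ (0.431, 0.162) with yaw ≈ 0.118 rad, and post top (0.516, 0.091, 0.249), which is a plausible height. The dish is 156×193 mm centred at (0.555, −0.288) with yaw ≈ 0.09, so its size matches. Now moving above the post.

```bash
python3 -m handwheel '[[0,0,55,0,0,9,1],[0,0,55,0,0,9,1],[30,-50,0,0,0,9,1],[30,-50,0,0,0,0,1],[30,-50,0,0,0,0,1],[30,-50,0,0,0,0,1],[30,-50,0,0,0,0,1],[30,-50,0,0,0,0,1],[30,-50,0,0,0,0,1],[30,-50,0,0,0,0,1]]' 20
python3 -m handwheel '[[30,-50,0,0,0,0,1],[30,-47,0,0,0,0,1],[4,0,0,0,0,0,1],[0,0,-30,0,0,0,1],[0,0,-30,0,0,0,1],[0,0,0,0,0,0,1],[0,0,0,0,0,0,1],[0,0,0,0,0,0,1],[0,0,0,0,0,0,1],[0,0,0,0,0,0,1]]'
python3 -c "
from h import *
a=save('side','pics/s1.png');b=save('top','pics/t1.png')
A=cv2.resize(a[180:330,240:390],(400,400),interpolation=cv2.INTER_CUBIC);B=cv2.resize(b[140:290,140:290],(400,400),interpolation=cv2.INTER_CUBIC)
cv2.imwrite('pics/c3.png',np.hstack([A,B]))
s=manip.sense();print(s['tcp_pos'],s['tool_rot'])"
```

```text
t: 1.35
tcp_pos: [0.4522, 0.1862, 0.341]
tool_rot: [-0.063, 0.998, 0.0, -0.0]
force: [0.6, 1.5, 0.3]
finger_gap: 1.0
gripper_force: 0.0
t: 2.6
tcp_pos: [0.516, 0.091, 0.2819]
tool_rot: [-0.063, 0.998, -0.0, 0.001]
force: [-0.5, -0.9, -0.3]
finger_gap: 1.0
gripper_force: 0.0
[0.5158613  0.0909917  0.28157215] [-6.26736477e-02  9.98034048e-01 -3.23334246e-05  2.27342991e-04]
```

View pics/c3.png

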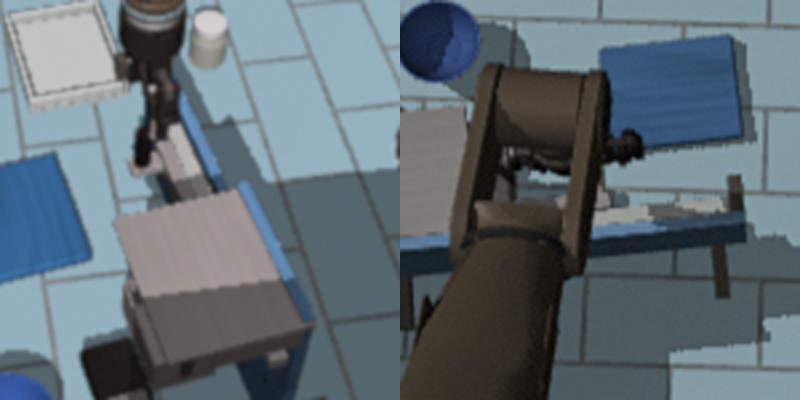

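```bash
python3 -c "
from h import *
P=np.array([.516,.091]);y=np.array([-.118,.993])
for s in(-.043,0,.043):
  q=proj('side',[*(P+s*y),.2816])[0];print(s,(q-[240,180])*400/150)
print((proj('side',[.516,.091,.249])[0]-[240,180])*400/150)
im=cv2.imread('pics/s1.png');cv2.imwrite('pics/c4.png',cv2.resize(im[200:260,265:325],(600,600),interpolation=cv2.INTER_CUBIC))"
```

```text
-0.043 [134.67515444  89.42181078]
0 [145.31505348 114.58064582]
0.043 [156.39186408 140.77259082]
[144.22045169 132.35082729]
```

View pics/c4.png

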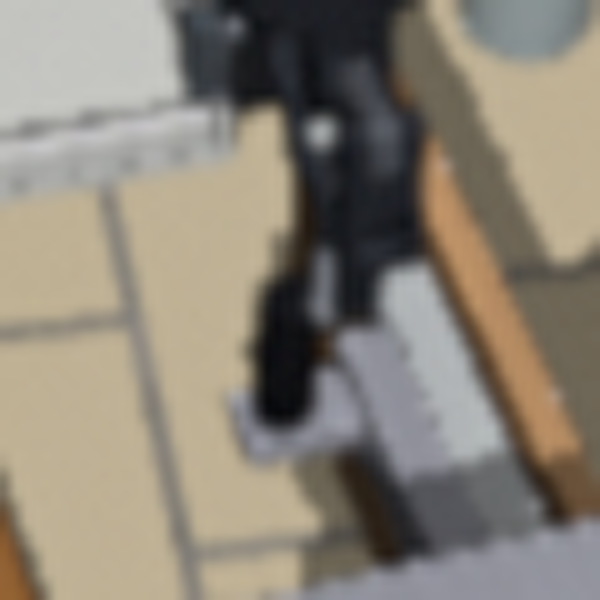

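The fingers straddle the post: the post's column is at (285,350) in the crop and the near finger tip at (340,310). Descending and closing on it.

```bash
python3 -m handwheel '[[2,0,-20,0,0,0,1],[0,0,-25,0,0,0,1],[0,0,-20,0,0,0,1],[0,0,0,0,0,0,0.5],[0,0,0,0,0,0,0],[0,0,0,0,0,0,0],[0,0,0,0,0,0,0],[0,0,0,0,0,0,0],[0,0,0,0,0,0,0],[0,0,0,0,0,0,0]]' 25
```

```text
t: 3.95
tcp_pos: [0.5184, 0.0913, 0.2173]
tool_rot: [-0.063, 0.998, 0.0, 0.001]
force: [-1.3, 0.4, 6.4]
finger_gap: 0.243
gripper_force: 25.3
```

```bash
python3 -m handwheel '[[1,-7,0,0,0,0,0],[2,-15,0,0,0,0,0],[2,-15,0,0,0,0,0],[2,-15,0,0,0,0,0],[2,-15,0,0,0,0,0],[2,-15,0,0,0,0,0],[2,-15,0,0,0,0,0],[2,-15,0,0,0,0,0],[1,-10,0,0,0,0,0],[1,-10,0,0,0,0,0]]'
```

```text
t: 5.2
tcp_pos: [0.5357, -0.0408, 0.2173]
tool_rot: [-0.062, 0.998, 0.0, 0.001]
force: [0.4, 3.5, 5.0]
finger_gap: 0.249
gripper_force: 25.3
```

```bash
python3 -m handwheel '[[0,-2,0,0,0,0,0],[0,-2,0,0,0,0,0],[0,-2,0,0,0,0,0],[1,-2,0,0,0,0,0],[0,-2,0,0,0,0,0],[0,-1,0,0,0,0,0],[0,-1,0,0,0,0,0],[0,-1,0,0,0,0,0],[0,-1,0,0,0,0,0],[0,0,0,0,0,0,0]]'
```

```text
t: 6.45
tcp_pos: [0.5367, -0.0484, 0.2173]
tool_rot: [-0.062, 0.998, 0.006, 0.002]
force: [3.6, 21.6, 8.2]
finger_gap: 0.249
gripper_force: 28.0
```

```bash
python3 -m handwheel '[[0,1,0,0,0,0,0.4],[0,1,0,0,0,0,1],[0,0,0,0,0,0,1],[0,0,0,0,0,0,1],[0,0,40,0,0,0,1],[0,0,50,0,0,0,1],[0,-50,30,0,0,0,1],[0,-60,0,0,0,0,1],[0,-60,0,0,0,0,1],[0,0,0,0,0,0,1]]'
python3 -c "
from h import *
a=save('side','pics/s2.png');b=save('top','pics/t2.png')
A=cv2.resize(a[190:310,265:355],(450,600),interpolation=cv2.INTER_CUBIC);B=cv2.resize(b[175:245,160:230],(350,350),interpolation=cv2.INTER_CUBIC)
cv2.imwrite('pics/c5.png',np.hstack([A,np.vstack([B,np.zeros((250,350,3),np.uint8)])]))"
```

```text
t: 7.7
tcp_pos: [0.5354, -0.2278, 0.3359]
tool_rot: [-0.06, 0.998, -0.001, -0.0]
force: [-0.6, -0.1, 0.5]
finger_gap: 1.003
gripper_force: 0.0
```

View pics/c5.png

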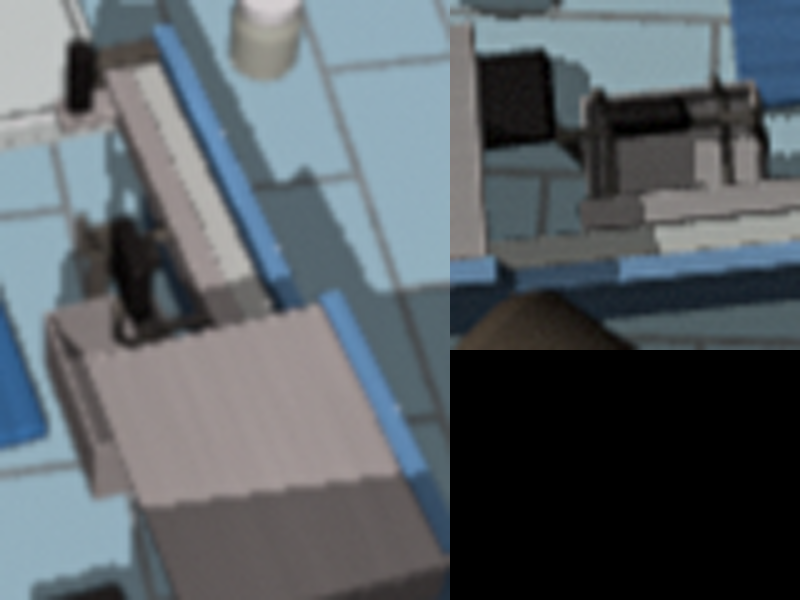

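```bash
python3 -c "
from h import *
for z in(.257,.2295,.198):
  p=[.535,.122,z];print(z,(proj('side',p)[0]-[265,190])*5,(proj('top',p)[0]-[160,175])*5+[450,0])
sp=lambda u,v:(265+u/5,190+v/5); tp=lambda u,v:(160+(u-450)/5,175+v/5)
print(tri(sp(132,262),tp(650,112)))
print(tri(sp(80,50),tp(0,0))[0]*0, [atz('top',tp(650,112),z) for z in(.2295,.257)],atz('side',sp(132,262),.24),atz('side',sp(78,45),.249))"
```

```text
0.257 [125.90510825 229.590193  ] [655.36696011 102.73100559]
0.2295 [124.45928612 256.9923766 ] [661.58385479 110.50209101]
0.198 [122.85135328 287.46699016] [668.44352589 119.07664357]
(array([0.53236914, 0.12917402, 0.23287976]), np.float64(0.0017624383333805006))
[0. 0. 0.] [array([0.53380349, 0.12941147, 0.2295    ]), array([0.528933  , 0.12506917, 0.257     ])] [0.5328998  0.13525544 0.24      ] [ 0.53580446 -0.05480804  0.249     ]
```

The grip is at ≈ (0.533, 0.127, 0.231). Its z matches the expected 0.2295, and the pail is still hanging at the outer stop, clear of the hood. Going above it with a −90° turn.

```bash
python3 -m handwheel '[[0,35,0,0,0,-10,1],[0,35,0,0,0,-10,1],[0,35,0,0,0,-10,1],[0,35,0,0,0,-10,1],[0,35,0,0,0,-10,0.7],[0,35,0,0,0,-10,0.7],[0,35,0,0,0,-10,0.7],[0,35,0,0,0,-10,0.7],[-2,35,0,0,0,-10,0.7],[0,39,0,0,0,0,0.7]]' 60
python3 -m handwheel '[[0,0,-20,0,0,0,0.7],[0,0,-25,0,0,0,0.7],[0,0,-25,0,0,0,0.7],[0,0,-25,0,0,0,0.7],[0,0,-15,0,0,0,0.7],[0,0,-8,0,0,0,0.7],[0,0,0,0,0,0,0.7],[0,0,0,0,0,0,0.7],[0,0,0,0,0,0,0.7],[0,0,0,0,0,0,0.7]]'
```

```text
t: 9.05
tcp_pos: [0.5324, 0.1335, 0.3364]
tool_rot: [0.661, 0.75, -0.0, -0.0]
force: [0.4, 0.6, -0.4]
finger_gap: 0.703
gripper_force: 0.0
t: 10.3
tcp_pos: [0.5341, 0.1309, 0.2188]
tool_rot: [0.661, 0.75, 0.0, 0.0]
force: [0.2, 0.5, 0.6]
finger_gap: 0.7
gripper_force: 0.0
```

```bash
python3 -m handwheel '[[-1,-4,-2,0,0,0,0.7],[0,0,0,0,0,0,0.5],[0,0,0,0,0,0,0.3],[0,0,0,0,0,0,0.2],[0,0,0,0,0,0,0.1],[0,0,0,0,0,0,0],[0,0,0,0,0,0,0],[0,0,0,0,0,0,0],[0,0,0,0,0,0,0],[0,0,0,0,0,0,0]]' 50
```

```text
t: 11.55
tcp_pos: [0.5331, 0.127, 0.2165]
tool_rot: [0.661, 0.75, 0.0, 0.0]
force: [0.3, -0.6, 1.5]
finger_gap: 0.182
gripper_force: 50.2
```

```bash
python3 -m handwheel '[[0,0,5,0,0,0,0],[0,0,8,0,0,0,0],[0,0,10,0,0,0,0],[0,0,10,0,0,0,0],[0,0,12,0,0,0,0],[0,0,12,0,0,0,0],[0,0,8,0,0,0,0],[0,0,5,0,0,0,0],[0,0,0,0,0,0,0],[0,0,0,0,0,0,0]]'
```

```text
t: 12.8
tcp_pos: [0.5325, 0.127, 0.2859]
tool_rot: [0.661, 0.75, -0.0, -0.0]
force: [0.5, -0.3, -5.0]
finger_gap: 0.18
gripper_force: 49.3
```

```bash
python3 -m handwheel '[[5,0,0,0,0,0,0],[10,1,0,0,0,0,0],[13,2,0,0,0,0,0],[13,2,0,0,0,0,0],[13,1,0,0,0,0,0],[13,2,0,0,0,0,0],[13,1,0,0,0,0,0],[10,1,0,0,0,0,0],[5,0,0,0,0,0,0],[0,0,0,0,0,0,0]]'
python3 -c "
from h import *
b=save('top','pics/t3.png');a=save('side','pics/s3.png')
cv2.imwrite('pics/c6.png',np.hstack([cv2.resize(a[150:330,170:350],(400,400)),cv2.resize(b[130:280,150:300],(400,400))]))"
```

```text
t: 14.05
tcp_pos: [0.6286, 0.1369, 0.2869]
tool_rot: [0.661, 0.75, 0.0, 0.001]
force: [-0.5, 0.5, -4.9]
finger_gap: 0.185
gripper_force: 50.9
```

View pics/c6.png

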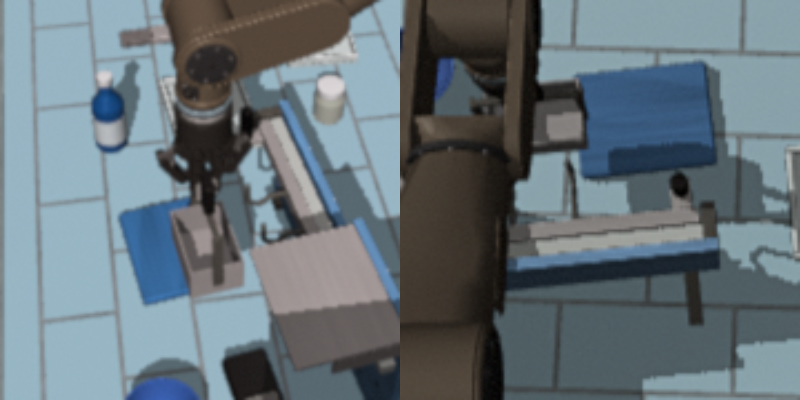

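The pail is clear in front of the prongs: in the crop the pail is at (205,245) and the empty hooks at (265,215), with the post still at the outer end (680,185). Travelling to the dish, with x held outboard until past the post.

```bash
python3 -m handwheel '[[0,-15,0,0,0,-1,0],[0,-30,0,0,0,-0.8,0],[0,-40,0,0,0,0,0],[0,-40,0,0,0,0,0],[0,-40,0,0,0,0,0],[0,-40,0,0,0,0,0],[0,-40,0,0,0,0,0],[0,-35,0,0,0,0,0],[-10,-30,0,0,0,0,0],[-15,-30,0,0,0,0,0]]'
python3 -m handwheel '[[-15,-30,0,0,0,0,0],[-15,-25,0,0,0,0,0],[-12,-20,0,0,0,0,0],[-7,-10,0,0,0,0,0],[0,0,-15,0,0,0,0],[0,0,-20,0,0,0,0],[0,0,-20,0,0,0,0],[0,0,-10,0,0,0,0],[0,0,0,0,0,0,0],[0,0,0,0,0,0,0]]'
python3 -c "
from h import *
b=save('top','pics/t4.png');a=save('side','pics/s4.png')
cv2.imwrite('pics/c7.png',np.hstack([cv2.resize(a[130:250,210:330],(400,400),interpolation=cv2.INTER_CUBIC),cv2.resize(b[150:260,270:380],(400,400),interpolation=cv2.INTER_CUBIC)]))"
```

```text
t: 15.4
tcp_pos: [0.6019, -0.2051, 0.2864]
tool_rot: [0.674, 0.739, -0.0, 0.0]
force: [-0.1, -1.0, -5.6]
finger_gap: 0.18
gripper_force: 50.8
t: 16.65
tcp_pos: [0.5545, -0.2881, 0.2219]
tool_rot: [0.673, 0.74, 0.0, 0.001]
force: [0.3, 0.1, -5.2]
finger_gap: 0.185
gripper_force: 50.9
```

View pics/c7.png

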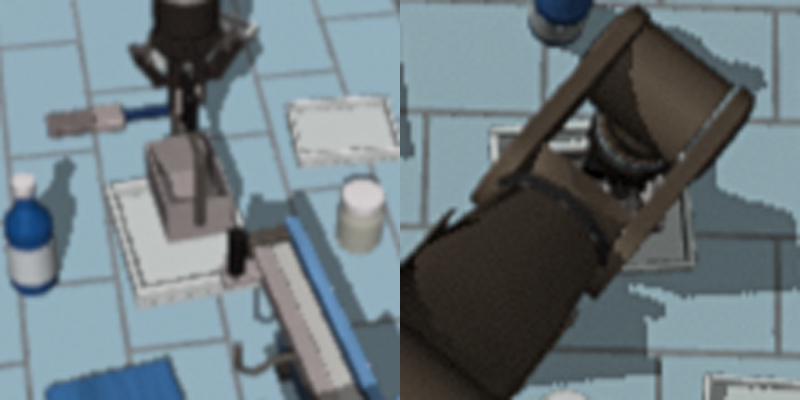

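```bash
python3 -c "
from h import *
def W(c,yaw,L):
    L=np.array(L,float);k,s=np.cos(yaw),np.sin(yaw);return np.c_[c[0]+k*L[:,0]-s*L[:,1],c[1]+s*L[:,0]+k*L[:,1],L[:,2]]
z=.0704
f=lambda P:((proj('side',P)-[210,130])*400/120).round()
print('pail',f(W((.5545,-.2885),.094,[(.04,.06,z),(-.04,.06,z),(.04,.06,z+.06),(.04,-.06,z+.06)])).tolist())
print('dish',f(W((.555,-.288),.094,[(.078,.098,.03),(.078,.098,0),(.078,-.098,.03)])).tolist())"
```

```text
pail [[166.0, 240.0], [230.0, 229.0], [165.0, 205.0], [143.0, 139.0]]
dish [[142.0, 292.0], [143.0, 308.0], [109.0, 183.0]]
```

The projected model matches the picture to a few mm for both pail and dish, so the pail is centred over it. Lowering gently.

```bash
python3 -m handwheel '[[2,0,-8,0,0,0,0],[0,0,-12,0,0,0,0],[0,0,-12,0,0,0,0],[0,0,-10,0,0,0,0],[0,0,-8,0,0,0,0],[0,0,-4,0,0,0,0],[0,0,-2,0,0,0,0],[0,0,-2,0,0,0,0],[0,0,-1,0,0,0,0],[0,0,0,0,0,0,0]]'
```

```text
t: 18.0
tcp_pos: [0.5558, -0.288, 0.1625]
tool_rot: [0.673, 0.74, 0.0, 0.0]
force: [-0.4, -0.2, -4.3]
finger_gap: 0.18
gripper_force: 50.8
```

```bash
python3 -m handwheel '[[0,0,-0.5,0,0,0,0],[0,0,-0.5,0,0,0,0],[0,0,-0.5,0,0,0,0],[0,0,-0.5,0,0,0,0],[0,0,-0.5,0,0,0,0],[0,0,-0.5,0,0,0,0],[0,0,0,0,0,0,0],[0,0,0,0,0,0,0],[0,0,0,0,0,0,0],[0,0,0,0,0,0,0]]'
```

```text
t: 19.25
tcp_pos: [0.5558, -0.2881, 0.1603]
tool_rot: [0.673, 0.74, -0.0, 0.0]
force: [-2.5, 0.6, 5.5]
finger_gap: 0.18
gripper_force: 52.2
```

Standing on the floor (force went from −5 to +5.5 N). Releasing and rising.

```bash
python3 -m handwheel '[[0,0,0,0,0,0,0.25],[0,0,0,0,0,0,0.4],[0,0,0,0,0,0,0.6],[0,0,0,0,0,0,0.7],[0,0,0,0,0,0,0.7],[0,0,10,0,0,0,0.7],[0,0,20,0,0,0,0.7],[0,0,40,0,0,0,0.7],[0,0,45,0,0,0,0.7],[0,0,45,0,0,0,0.7]]'
python3 -c "
from h import *
a=save('side','pics/s5.png');b=save('top','pics/t5.png')
cv2.imwrite('pics/c8.png',np.hstack([cv2.resize(a[130:250,210:330],(400,400),interpolation=cv2.INTER_CUBIC),cv2.resize(b[150:260,230:340],(400,400),interpolation=cv2.INTER_CUBIC)]))"
```

```text
t: 20.5
tcp_pos: [0.5557, -0.2879, 0.3215]
tool_rot: [0.673, 0.74, 0.0, 0.0]
force: [0.6, -0.2, -0.3]
finger_gap: 0.698
gripper_force: 0.0
```

View pics/c8.png

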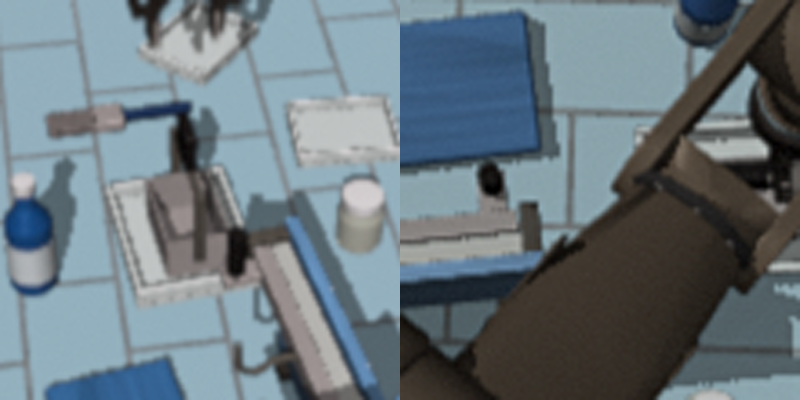

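The pail stands upright in the middle of the dish: in the crop the pail base is at (195,270) inside the dish, with margins all round. The carriage is still out, with the post at (237,250). Re-gripping the post.

```bash
python3 -m handwheel '[[-2,24,0,0,0,10,1],[-2,24,0,0,0,10,1],[-2,24,0,0,0,10,1],[-2,24,0,0,0,10,1],[-2,24,0,0,0,10,1],[-2,24,0,0,0,10,1],[-2,24,0,0,0,10,1],[-2,24,0,0,0,10,1],[-2,24,0,0,0,10,1],[-2,23,0,0,0,1.5,1]]' 25
python3 -m handwheel '[[0,0,0,0,0,0,1],[0,0,-25,0,0,0,1],[0,0,-30,0,0,0,1],[0,0,-30,0,0,0,1],[0,0,-19,0,0,0,1],[0,0,0,0,0,0,0.5],[0,0,0,0,0,0,0],[0,0,0,0,0,0,0],[0,0,0,0,0,0,0],[0,0,0,0,0,0,0]]'
```

```text
t: 21.85
tcp_pos: [0.5353, -0.0481, 0.3192]
tool_rot: [-0.061, 0.998, 0.0, -0.0]
force: [-0.2, -0.4, -0.0]
finger_gap: 1.0
gripper_force: 0.0
t: 23.1
tcp_pos: [0.5363, -0.0484, 0.2164]
tool_rot: [-0.06, 0.998, 0.0, 0.001]
force: [-0.1, 3.5, 5.8]
finger_gap: 0.25
gripper_force: 25.4
```

Now push home: about 160 mm, then creep.

```bash
python3 -m handwheel '[[-1,8,0,0,0,0,0],[-2,16,0,0,0,0,0],[-2,18,0,0,0,0,0],[-2,18,0,0,0,0,0],[-2,18,0,0,0,0,0],[-2,18,0,0,0,0,0],[-2,18,0,0,0,0,0],[-2,18,0,0,0,0,0],[-2,14,0,0,0,0,0],[-1,8,0,0,0,0,0]]'
python3 -m handwheel '[[0,2,0,0,0,0,0],[-1,2,0,0,0,0,0],[0,2,0,0,0,0,0],[0,2,0,0,0,0,0],[0,2,0,0,0,0,0],[0,2,0,0,0,0,0],[0,1,0,0,0,0,0],[0,1,0,0,0,0,0],[0,0,0,0,0,0,0],[0,0,0,0,0,0,0]]'
```

```text
t: 24.35
tcp_pos: [0.5162, 0.1044, 0.2164]
tool_rot: [-0.061, 0.998, -0.001, -0.001]
force: [-6.1, -3.9, 8.9]
finger_gap: 0.251
gripper_force: 25.9
t: 25.6
tcp_pos: [0.5144, 0.1179, 0.2164]
tool_rot: [-0.06, 0.998, -0.001, -0.002]
force: [-7.0, -2.9, 11.2]
finger_gap: 0.252
gripper_force: 26.0
```

```bash
python3 -m handwheel '[[0,1,0,0,0,0,0],[0,1,0,0,0,0,0],[0,1,0,0,0,0,0],[0,1,0,0,0,0,0],[0,1,0,0,0,0,0],[0,0,0,0,0,0,0],[0,0,0,0,0,0,0],[0,0,0,0,0,0,0],[0,0,0,0,0,0,0],[0,0,0,0,0,0,0]]'
```

```text
t: 26.85
tcp_pos: [0.5141, 0.1202, 0.2164]
tool_rot: [-0.061, 0.998, -0.004, -0.003]
force: [-7.6, -11.6, 11.1]
finger_gap: 0.251
gripper_force: 26.8
```

```bash
python3 -m handwheel '[[0,1,0,0,0,0,0],[0,1,0,0,0,0,0],[0,0,0,0,0,0,0],[0,0,0,0,0,0,0.4],[0,0,0,0,0,0,1],[0,0,0,0,0,0,1],[0,0,0,0,0,0,1],[0,0,30,0,0,0,1],[0,0,40,0,0,0,1],[0,0,50,0,0,0,1]]'
python3 -m handwheel '[[-20,0,0,0,0,0,1],[-30,0,0,0,0,0,1],[-30,0,0,0,0,0,1],[-30,0,0,0,0,0,1],[0,0,0,0,0,0,1],[0,0,0,0,0,0,1],[0,0,0,0,0,0,1],[0,0,0,0,0,0,1],[0,0,0,0,0,0,1],[0,0,0,0,0,0,1]]'
python3 -c "
from h import *
a=save('side','pics/s6.png');b=save('top','pics/t6.png')
cv2.imwrite('pics/c9.png',np.hstack([cv2.resize(a[150:330,200:350],(400,480),interpolation=cv2.INTER_CUBIC),cv2.resize(b[130:280,200:325],(400,480),interpolation=cv2.INTER_CUBIC)]))"
```

```text
t: 28.1
tcp_pos: [0.5161, 0.1262, 0.3355]
tool_rot: [-0.06, 0.998, 0.0, -0.001]
force: [0.8, -0.2, 0.2]
finger_gap: 1.0
gripper_force: 0.0
t: 29.35
tcp_pos: [0.4069, 0.126, 0.3352]
tool_rot: [-0.06, 0.998, -0.0, -0.0]
force: [-0.4, -0.2, -0.4]
finger_gap: 1.003
gripper_force: 0.0
```

View pics/c9.png

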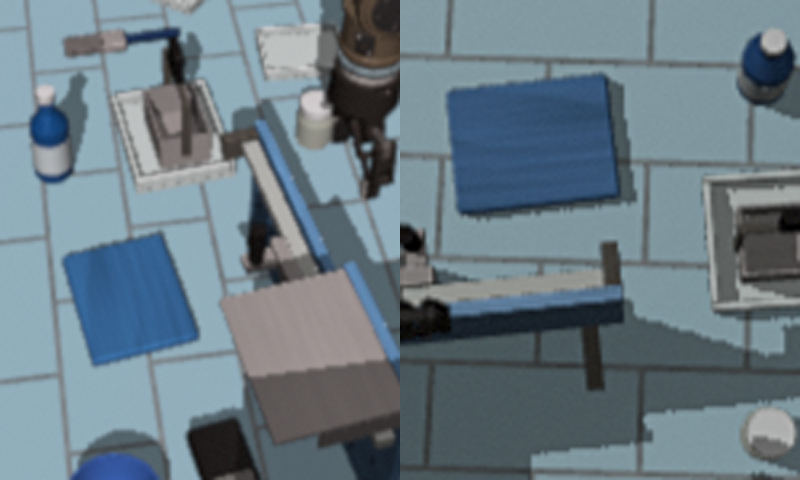

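The pail stands upright in the dish at (180,125) in the crop. The post is at (258,240), beside the hood. Stop-to-stop travel measured about 0.171 m with the force rising at both ends, so the carriage is home. Handing in.

```bash
python3 -c "
from station import manip
print(manip.sign_off())"
```

```text
the job is handed in; nothing more can be done
None
```

I handed the job in at about 29 s of the 72 s allowed; the hand-in returned no verdict. The pail stands upright near the middle of the white dish, let go, and the empty carriage is back against its home stop. Nothing else on the ledge looks disturbed in the last pictures.

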